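Clear the price tags off the label printer and pull its label cassette

ROBOT

A 6-joint arm with a two-finger parallel gripper is mounted at the origin on the work surface. World frame = base frame: x ahead of the robot, y to its left, z up, the work surface at z = 0. Lengths are in m, angles in degrees, forces in N, time in s.
With the tool pointing down it reaches from about 0.35 to 0.875 m from the base axis. Payload 4.2 kg.
Tool frame: the origin (TCP) lies on the front face of the gripper's body, between the roots of the fingers; the fingertips stand finger_overhang ahead of it and the grasp point (between the pads) lies 51 mm ahead of it (finger_overhang is the distance from the TCP to the fingertips, in m); z points along the fingers, y is the line along which they close (so a half turn about z gives the same grasp; the last joint's range is limited). The gripper opens to 87 mm and grips with 3 to 60 N. Pads are 19 mm wide; open, the fingers measure 117 mm over their backs; the gripper's body (75 mm by 190 mm) begins 51 mm behind the grasp point.
Start: joints at [14.817, 22.042, 0.453, 0, -68.411, -14.817], TCP at [0.625, 0, 0.292] pointing down, gripper open.
Joint ranges: [-179.83, 179.83], [-69.29, 118.12], [-61.27, 80.66], [-181.25, 117.63], [-171.15, -9.14], [-177.46, 177.46]. Speed limits (degrees/s): [159.86, 159.86, 180, 180, 180, 180].

INTERFACE

Orientations are given as a 3x3 rotation matrix whose columns are the frame's x, y, z axes.
In Python, from station import sense, capture, camera_model, finish_job, finger_overhang gives the robot as it stands. The module is installed in compiled form; this text tells all that it offers.
- The arm moves only by the tool jog_arm, never from a script. Its argument "rows" is a list that holds one entry, the list of rows, each a list of 4 numbers: the shift along the tool's x, y, z in m, then the turn about the tool's z in rad. A call has 1 to 20 rows; each row shifts and turns the commanded pose from where the row before left it, along the tool's axes as they then stand; what a row does not reach is not made up. A row lasts 1/8 s, in which the tool goes at most 62.5 mm and 10.7 degrees, less where a joint would pass 70% of its speed; a pose out of reach is approached as far as the arm can. A call is refused whole if a number of a shift passes 0.0625 or a number of a turn 0.188, either way. A call with a gripper value outside its range is refused whole. "claw" is the opening, from 0 (shut) to 1 (fully open), set as the call begins (left out, the last holds). The fingers move at their own pace and stop on an object; the grip force is fixed at half the most. Time passes only in rows, so rows that do not move let the fingers close. It gives the time, the measured TCP pose, the force, the opening and the grip force at its end, in the units of the state.
- sense(): the state, without advancing time (a new reading comes with each control period).
- capture(name): name is "scene" or "side" or "wrist"; returns the picture (480x640x3 uint8, red, green, blue); there is no depth.
- camera_model(name): a dict with "fovy" (degrees; the focal length in pixels is half the picture's height over the tangent of half this angle, whatever the lens; pixels are square), "cx", "cy" (the principal point, pixels), "eye" and "rotation" of the camera in the world. Camera axes: x right, y down, z forward; pixel columns grow to the right and rows downward; lengths in m; the calibration is good to about 2 mm. A picture is of the moment at which its call begins: read the wrist's pose just before it. camera_model takes no time and is no camera call; for the wrist camera it gives the pose at the moment of the call.
- finish_job(): hands the job in; it is judged then, once.
The state is a dict: "time_s": time; "joints": joint angles; "joint_velocities": joint speeds; "effort": joint torques, N m; "tcp_pos": TCP position; "ee_rot": TCP orientation; "wrist_force": force on the tool from outside, world axes, zero at the start; "moment": the same for the moment, N m; "gripper_width": opening from 0.0 (shut) to 1.0 (fully open); "gripper_force": force on a finger pad.
Only numpy, scipy, OpenCV 4.12 (cv2) and the standard library are available. Lean on these libraries where they do the work, as an engineer would, in place of code of your own. Each camera call takes 0.05 s, during which the arm holds its last target. There are 200 camera calls.

TASK

The label printer needs a new roll, but two white price tags have been left lying on top of its cassette: put both on the pile of two tags on the counter, square with it, and let go of them. Then reach into the printer's finger pockets, pinch the cassette's two green side catches together and lift the cassette out; finish while still holding it by the pinched catches, upright, with its whole underside well above the printer's top. Leave everything else on the counter where it is.

Things in the scene. Friction and masses are not known exactly. Their poses are not given: they have to be found in the camera images.
- printer: Charcoal label printer, fixed, 180 mm wide (its y), 200 mm deep (x), top face 125 mm above the counter. Origin on the counter straight under the middle of its cassette bay; front (label mouth, screen) 125 mm from there along -x, rear 75 mm along +x. Nothing stands above its top but the cassette's head (2 mm) and the tags on it.
- bay_mouth (a point): Middle of the bay's mouth, level with the printer's top face; the printer's axes. The mouth is 96 mm (x) by 120 mm (y). The cassette stands in its middle; on its +y and -y sides are the empty finger pockets, each 32 mm wide from catch to wall and 44 mm deep.
- cassette_grip (a point): Grip point of the loose light grey label cassette (about 0.33 kg): midway between its two green catch pads, at mid-height of them; 109 mm above the counter while seated. z up, y from right catch to left. The upright pads face outward along +y and -y: each 34 mm long (x), 30 mm high, outer faces 56 mm apart at rest, 42 mm when both are pressed in. The head beside them is 40 mm wide.
- cassette_base (a point): Middle of the cassette's underside, 82 mm below its grip point; cassette 92 (x) x 56 (y) x 100 mm high. A hook under each catch holds it in the bay, so it lifts out only while both catches are pressed; it then slides up with 2 mm of play all round. It is clear of the printer's top after a rise of 98 mm.
- catch_left (a joint): Travel of the green catch on the cassette's +y side, m: 0 = out (hooked), 0.007 = fully pressed in; the hook lets go from about 0.005. Sprung: about 3 N to start, 8 N fully pressed.
- catch_right (a joint): The same for the catch on the cassette's -y side.
- tag_over_mid (a point): Centre (half-way up) of the upper of the two white stoneware price tags left on the cassette. Each tag is a flat slab 90 (x) x 50 (y) x 10 mm (z up), 0.1 kg, white with a blue line frame, both faces flat. This one lies on the other tag, a little askew, 142 mm up.
- tag_under_mid (a point): Centre of the lower of the two tags: it lies on the flat top of the cassette (its underside 2 mm above the printer's top), with its long edges overhanging the finger pockets. Same size.
- pile_top_mid (a point): Centre of the upper tag of the pile of two such tags on the counter; its top is 20 mm above the counter. Same size and axes; the pile stands on the counter beside the printer, left or right.
- pile_low_mid (a point): Centre of the lowest tag of the pile, flat on the counter.
- bottle_a: Bystander: a water bottle with a red cap, 62 mm wide, 190 mm high, standing; origin at the centre of its underside. To be left alone.
- bottle_b: Bystander: a second such bottle; origin at the centre of its underside. To be left alone.
- spare_roll: Bystander: a spare roll of white labels, 68 mm wide, 50 mm high, standing on its flat side; origin at the centre of its underside. To be left alone.
- clamshell: Bystander: a clear pastry box 128 x 108 x 62 mm with a bun in it; origin at the centre of its underside. To be left alone.
- scraper: Bystander: a dough scraper, steel blade with a wooden handle, about 80 x 120 x 23 mm, lying flat; origin at the centre of its underside. To be left alone.
- loaf: Bystander: a loaf of bread 280 mm long on the pan of the weighing scale (pan 112 mm above the counter); origin at the centre of its underside. To be left alone.
Things that resemble listed ones, but are neither listed nor needed, are in the scene too. Leave any orange or pink look-alike of the part that bears tag_under_mid alone.

How it is judged:
By the outcome, as a careful person would: the job done as asked, in the order asked, and still so for the second after the job is handed in, while the arm keeps its last pose, push and grip.
It also fails if it takes over 67 s, if anything falls off the work surface, if the arm or the gripper's body presses on something with over 40 N, if the wrist force passes 120 N, or if a joint passes its speed limit or range.

## Working session

There is one attempt and no reset: what is moved stays moved. The work goes in short steps, Python scripts to look and compute and a tool call to move; the robot and the scene stay as the last step left them, time stands still between calls to the robot, and variables do not carry over. Pictures are saved under pics/ and viewed, at most 10 in all, crops included, and the job is handed in when it is done.

Besides the shell and the picture viewer there is one more tool, called after ">>>" as name([rows], argument=value, ...), one row to a line, values as JSON. jog_arm: Moves the arm, as the interface text tells. Its arguments: {"type":"object","properties":{"rows":{"type":"array"},"claw":{"type":"number"}},"required":["rows"]}

```bash
mkdir -p pics; cat > h.py <<'E'
import numpy as np, cv2
from station import *
def save(n,im,crop=None,s=1):
    if crop: im=im[crop[1]:crop[3],crop[0]:crop[2]]
    im=cv2.resize(im,None,fx=s,fy=s,interpolation=cv2.INTER_CUBIC)
    cv2.imwrite('pics/'+n,im[:,:,::-1])
def ray(m,p,z):
    f=240/np.tan(np.radians(m['fovy'])/2)
    d=np.array(m['rotation'])@np.array([(p[0]-m['cx'])/f,(p[1]-m['cy'])/f,1])
    e=np.array(m['eye']); return e+d*(z-e[2])/d[2]
def proj(m,P):
    f=240/np.tan(np.radians(m['fovy'])/2)
    c=np.array(m['rotation']).T@(np.array(P)-np.array(m['eye'])); return np.array([m['cx']+f*c[0]/c[2],m['cy']+f*c[1]/c[2]])
E
python3 - <<'E'
from h import *
a=capture('scene');b=capture('side')
cv2.imwrite('pics/scene_raw.png',a[:,:,::-1]);cv2.imwrite('pics/side_raw.png',b[:,:,::-1])
w=capture('wrist');cv2.imwrite('pics/wrist_raw.png',w[:,:,::-1])
for n in('scene','side','wrist'):print(n,camera_model(n))
s=sense();print(s,finger_overhang)
save('c1.png',np.vstack([np.hstack([a,b]),np.hstack([w,w*0])]),None,0.625)
E
```

```text
scene {'fovy': 48.31497988328692, 'cx': 324.97544416366907, 'cy': 244.0916880421645, 'eye': array([1.30967609, 0.66807009, 1.2789893 ]), 'rotation': array([[-6.09162874e-01,  6.24291178e-01, -4.89061467e-01],
       [ 7.93045124e-01,  4.79660998e-01, -3.75506004e-01],
       [ 1.58625508e-04, -6.16592128e-01, -7.87282746e-01]])}
side {'fovy': 45.15663171366934, 'cx': 317.5576634993149, 'cy': 247.71544781956658, 'eye': array([0.49788598, 1.18400018, 0.98473761]), 'rotation': array([[-0.99731634, -0.05833421,  0.04424071],
       [-0.07124842,  0.63427553, -0.769817  ],
       [ 0.01684586, -0.77090315, -0.63672957]])}
wrist {'fovy': 65.61423420829487, 'cx': 320.5048890651758, 'cy': 239.7353989167503, 'eye': array([ 0.62437954, -0.06644484,  0.38350843]), 'rotation': array([[-9.99997014e-01,  1.38774336e-03, -2.01133118e-03],
       [ 8.53822677e-04,  9.69645366e-01,  2.44514080e-01],
       [ 2.28960075e-03,  2.44511633e-01, -9.69643656e-01]])}
{'time_s': 0.15, 'joints': array([ 1.48148109e+01,  2.20810657e+01,  3.98865540e-01, -1.92917725e-02,
       -6.84122763e+01, -1.48154546e+01]), 'joint_velocities': array([-0.01852785, -0.15500083,  0.23388423,  0.0550171 , -0.20872608,
        0.1157762 ]), 'effort': array([ 3.86667998e-04, -3.91052306e+01,  1.87588084e+01,  4.22235444e+00,
        1.23758311e-02, -1.38926293e-04]), 'tcp_pos': array([ 6.24668265e-01, -9.22842893e-07,  2.91417142e-01]), 'ee_rot': array([[-1.35275690e-04, -9.99998589e-01, -1.67414524e-03],
       [-9.99999984e-01,  1.35474999e-04, -1.18938643e-04],
       [ 1.19165280e-04,  1.67412913e-03, -9.99998592e-01]]), 'wrist_force': array([-0.35141376, -1.07207389, -0.03630367]), 'moment': array([-0.00726462,  0.00299902,  0.03169166]), 'gripper_force': 0.0, 'gripper_width': 0.9979082145577821} 0.0697
```

View pics/c1.png

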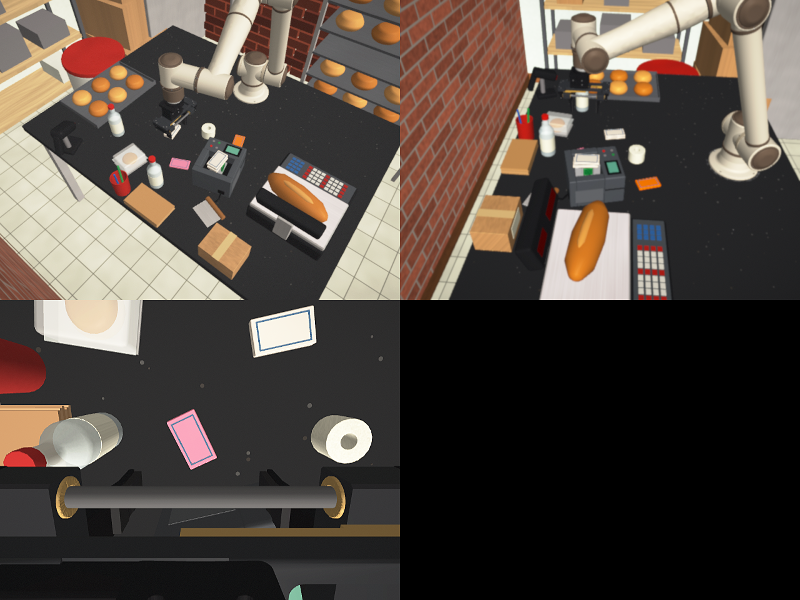

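The overview shows the printer (scene ≈(355,262), side ≈(955-640,265)), the white pile (wrist ≈(452,50)), a pink look-alike tag (wrist ≈(305,223)), an orange one at scene ≈(382,225), the spare roll, and the bottles. I'll take a closer look.

```bash
python3 - <<'E'
from h import *
a=cv2.imread('pics/scene_raw.png')[:,:,::-1];b=cv2.imread('pics/side_raw.png')[:,:,::-1]
A=cv2.resize(a[200:330,290:420],(400,400),interpolation=cv2.INTER_CUBIC)
B=cv2.resize(b[190:340,240:390],(400,400),interpolation=cv2.INTER_CUBIC)
save('c2.png',np.hstack([A,B]))
E
```

```text
(no output)
```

View pics/c2.png

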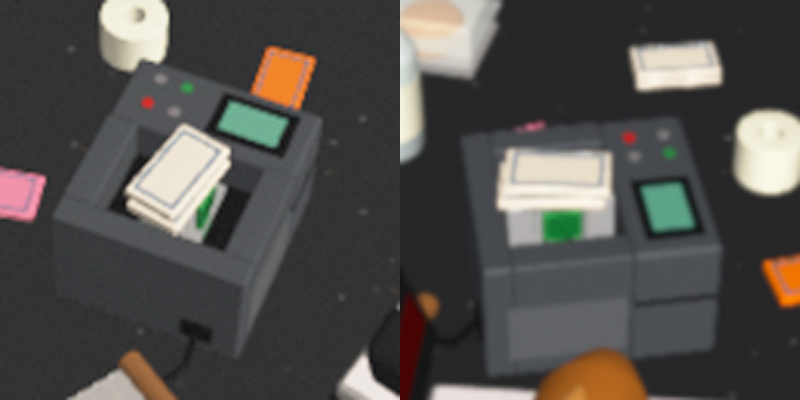

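```bash
python3 - <<'E'
from h import *
ms=camera_model('scene');mb=camera_model('side');mw=camera_model('wrist')
f=lambda x,y:(290+x*130/400,200+y*130/400)
g=lambda x,y:(240+(x-400)*150/400,190+y*150/400)
print('scene printer corners')
P=[ray(ms,f(*p),.125) for p in[(145,65),(322,117),(243,290),(58,212)]]
for p in P: print(p.round(3))
print('side'); Q=[ray(mb,g(*p),.125) for p in[(463,136),(680,120),(718,245),(486,270)]]
for p in Q: print(p.round(3))
print('tag upper scene',[ray(ms,f(*p),.147).round(3) for p in[(185,124),(230,153),(171,213),(127,190)]])
print('tag upper side',[ray(mb,g(*p),.147).round(3) for p in[(505,150),(608,151),(612,189),(503,187)]])
w=cv2.imread('pics/wrist_raw.png')
m=(w.min(2)>175).astype(np.uint8); m[:,:350]=0; m[110:]=0
c=max(cv2.findContours(m,0,2)[0],key=cv2.contourArea)
print(cv2.minAreaRect(c),cv2.approxPolyDP(c,4,True)[:,0].tolist())
for p in cv2.approxPolyDP(c,4,True)[:,0]: print(ray(mw,p,.02).round(4))
print('bystanders scene px->z0: bottles etc', [ray(ms,p,.19).round(3) for p in [(177,172),(243,256)]])
print('roll',ray(ms,(333,208),.05))
E
```

```text
scene printer corners
[0.506 0.095 0.125]
[0.459 0.257 0.125]
[0.653 0.306 0.125]
[0.685 0.135 0.125]
side
[0.687 0.131 0.125]
[0.495 0.091 0.125]
[0.458 0.253 0.125]
[0.644 0.299 0.125]
tag upper scene [array([0.555, 0.174, 0.147]), array([0.557, 0.224, 0.147]), array([0.64 , 0.221, 0.147]), array([0.643, 0.177, 0.147])]
tag upper side [array([0.643, 0.174, 0.147]), array([0.555, 0.167, 0.147]), array([0.549, 0.216, 0.147]), array([0.639, 0.222, 0.147])]
((453.38690185546875, 49.975379943847656), (60.8746337890625, 109.94235229492188), 77.82854461669922) [[501, 10], [401, 32], [406, 91], [504, 68]]
[ 0.466  -0.1812  0.02  ]
[ 0.5524 -0.1639  0.02  ]
[ 0.5453 -0.1151  0.02  ]
[ 0.4578 -0.1345  0.02  ]
bystanders scene px->z0: bottles etc [array([ 0.684, -0.352,  0.19 ]), array([0.791, 0.007, 0.19 ])]
roll [0.41918697 0.01546981 0.05      ]
```

Candidates:
- **Tags wanted:** the white stack on the printer's cassette, scene (348,257).
- **Pile:** the white one at wrist (453,50).
- **Look-alikes, to leave alone:** the pink tag at wrist (305,223), the orange tag at scene (382,225) and the white roll at scene (333,208).

The crop confirms the white stack sits on a light grey cassette with a green catch. Next I move over it.

>>> jog_arm([
  [[-0.054,-0.013,-0.005,0],[-0.054,-0.013,-0.005,0],[-0.054,-0.013,-0.005,0],[-0.054,-0.013,-0.005,0],[0,0,0,0.17],[0,0,0,0.17],[0,0,0,0.17],[0,0,0,0.17],[0,0,0,0.17],[0,0,0,0.17],[0,0,0,0.17],[0,0,0,0.17],[0,0,0,0],[0,0,0,0]],
], claw=1)

```text
time_s: 1.9
tcp_pos: [0.6769, 0.216, 0.3119]
ee_rot: [[-0.977, -0.212, -0.0], [-0.212, 0.977, -0.0], [0.001, -0.0, -1.0]]
wrist_force: [-0.1, -0.3, -0.5]
gripper_width: 1.003
gripper_force: 0.0
```

```bash
cat > look.py <<'E'
import sys,json
from h import *
n=sys.argv[1]
s=sense();m=camera_model('wrist');w=capture('wrist')
cv2.imwrite(f'pics/{n}.png',w[:,:,::-1])
np.savez(f'{n}.npz',fovy=m['fovy'],cx=m['cx'],cy=m['cy'],eye=m['eye'],rotation=m['rotation'])
R=s['ee_rot'];print(s['time_s'],s['tcp_pos'].round(4),'x axis',R[:,0].round(3),'z',R[:,2].round(4),s['joints'].round(1),s['wrist_force'].round(1),s['gripper_width'],s['gripper_force'])
E
python3 look.py w1
```

```text
1.9 [0.6769 0.216  0.3119] x axis [-0.977 -0.212  0.001] z [-5.e-04 -2.e-04 -1.e+00] [  30.7   30.1   16.2   -0.   -76.2 -108.5] [-0.1 -0.3 -0.5] 1.0026199712079404 0.0
```

View pics/w1.png

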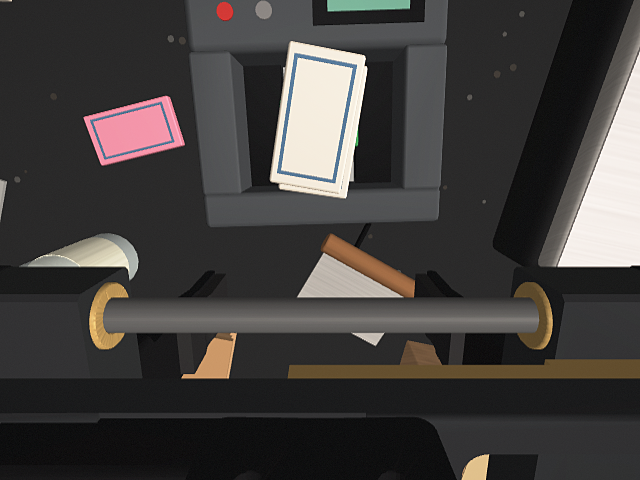

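The view shows the upper white tag (outer corners ≈(290,41),(366,55),(347,197),(271,183)) with the lower tag mostly hidden beneath it. The bay and the green catch (≈(356,140)) are visible under it.

```bash
cat > tag.py <<'E'
import sys
from h import *
def blue(n,box,z):
    w=cv2.imread(f'pics/{n}.png').astype(int);m=dict(np.load(n+'.npz'))
    k=((w[:,:,0]-w[:,:,2])>35)&(w[:,:,0]>80);k=k.astype(np.uint8)
    q=k*0;q[box[1]:box[3],box[0]:box[2]]=1;k&=q
    pts=cv2.findNonZero(k)
    P=np.array([ray(m,p,z)[:2] for p in pts[:,0].astype(float)])*1000
    return rect(P)
def white(n,box,z,th=170):
    w=cv2.imread(f'pics/{n}.png');m=dict(np.load(n+'.npz'))
    k=(w.min(2)>th).astype(np.uint8);q=k*0;q[box[1]:box[3],box[0]:box[2]]=1;k&=q
    c=max(cv2.findContours(k,0,1)[0],key=cv2.contourArea)
    return rect(np.array([ray(m,p,z)[:2] for p in c[:,0].astype(float)])*1000)
def rect(P):
    P=P.astype(np.float32);r=cv2.minAreaRect(P);b=cv2.boxPoints(r)
    e=[b[1]-b[0],b[2]-b[1]];e=max(e,key=np.linalg.norm);e=e*np.sign(e[0])
    return np.round(r[0],1),np.round(r[1],1),round(float(np.degrees(np.arctan2(e[1],e[0]))),2)
E
python3 - <<'E'
from tag import *
m=dict(np.load('w1.npz'))
print(blue('w1',(260,30,375,205),.147))
P=[ray(m,p,.125) for p in[(192,50),(447,44),(439,219),(207,226)]]
for p in P:print(p.round(4))
d=[P[3]-P[0],P[2]-P[1]];print([np.degrees(np.arctan2(v[1],v[0])) for v in d])
print('pile','from first')
np.savez('w0.npz',**{k:v for k,v in dict(m).items()})
E
```

```text
(array([596.2, 195.1]), array([76. , 40.3]), 2.13)
[0.5676 0.1024 0.125 ]
[0.5272 0.2721 0.125 ]
[0.6451 0.3016 0.125 ]
[0.6878 0.1295 0.125 ]
[np.float64(12.698180705260299), np.float64(14.039533069195404)]
pile from first
```

>>> jog_arm([
  [[0.0417,-0.0016,0.02,0],[0.0417,-0.0016,0.02,0],[0,0,0.02,0.176],[0,0,0.02,0],[0,0,0.015,0],[0,0,0.008,0],[0,0,0,0],[0,0,0,0]],
])

```text
time_s: 2.95
tcp_pos: [0.5966, 0.1956, 0.2099]
ee_rot: [[-0.999, -0.035, 0.001], [-0.035, 0.999, 0.0], [-0.001, 0.0, -1.0]]
wrist_force: [-0.5, 0.1, -0.5]
gripper_width: 1.0
gripper_force: 0.0
```

>>> jog_arm([
  [[0,0,0,0],[0,0,0,0],[0,0,0,0],[0,0,0,0],[0,0,0,0],[0,0,0,0]],
], claw=0.45)

```text
time_s: 3.7
tcp_pos: [0.5961, 0.1954, 0.2093]
ee_rot: [[-0.999, -0.035, 0.0], [-0.035, 0.999, -0.0], [-0.0, -0.0, -1.0]]
wrist_force: [-0.4, 0.0, 0.4]
gripper_width: 0.57
gripper_force: 30.0
```

>>> jog_arm([
  [[0,0,-0.02,0],[0,0,-0.03,0],[0,0,-0.04,0],[0.0029,-0.0543,0,0],[0.0029,-0.0543,0,0],[0.0029,-0.0543,0,0],[0.0029,-0.0543,0,0],[0.0029,-0.0543,0,0],[0.0029,-0.0543,0,0],[0,0,0,-0.17],[0,0,0,0],[0,0,0,0],[0,0,0,0]],
])

```text
time_s: 5.32
tcp_pos: [0.5901, -0.13, 0.2992]
ee_rot: [[-0.979, -0.203, -0.0], [-0.203, 0.979, 0.0], [0.0, 0.0, -1.0]]
wrist_force: [0.6, -0.2, -1.3]
gripper_width: 0.57
gripper_force: 30.0
```

```bash
python3 look.py w2; python3 - <<'E'
from tag import *
w=cv2.imread('pics/w2.png').astype(int);m=dict(np.load('w2.npz'))
print('expect px',proj(m,(.5054,-.1487,.02)))
k=(((w[:,:,0]-w[:,:,2])>35)&(w[:,:,0]>80)).astype(np.uint8)
n,l,st,c=cv2.connectedComponentsWithStats(k);print([s.tolist() for s in st[1:] if s[4]>30])
E
```

```text
5.325 [ 0.5901 -0.13    0.2992] x axis [-0.979 -0.203  0.   ] z [-1.e-04  0.e+00 -1.e+00] [  2.9  19.8  -2.   -0.  -68.3 -81.2] [ 0.6 -0.2 -1.3] 0.5696191409182834 29.999612867832184
expect px [319.18775522 124.58925   ]
[[297, 81, 43, 83, 553], [273, 217, 96, 81, 1304], [402, 256, 71, 34, 142], [277, 333, 6, 32, 165], [359, 333, 6, 32, 166]]
```

View pics/w2.png

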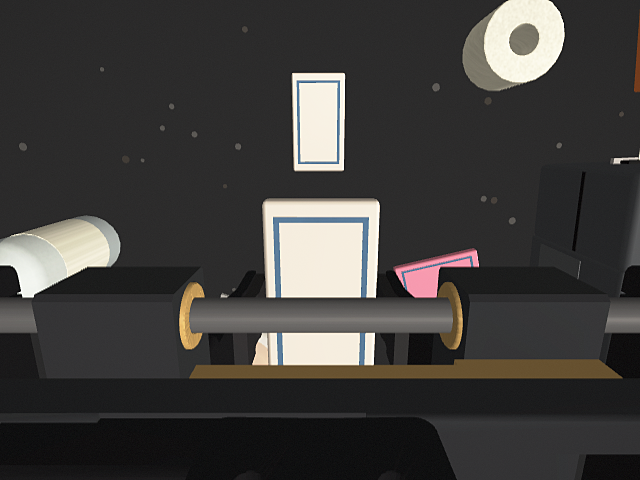

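The pile is at ≈(319,122), clear around it, and the held tag shows at ≈(320,290). I measure both.

```bash
python3 - <<'E'
from tag import *
w=cv2.imread('pics/w2.png').astype(int);m=dict(np.load('w2.npz'));s=sense()
p=blue('w2',(290,75,350,170),.02);print('pile',p)
k=(((w[:,:,0]-w[:,:,2])>35)&(w[:,:,0]>80))
R=s['ee_rot'];T=s['tcp_pos'];z=T[2]-.0623
L=[];Rr=[]
for r in range(230,290,5):
    i=np.where(k[r,265:380])[0]+265
    a=i[i<320].mean();b=i[i>320].mean()
    A=R.T@(ray(m,(a,r),z)-T);B=R.T@(ray(m,(b,r),z)-T);L.append(A);Rr.append(B)
L=np.array(L);Rr=np.array(Rr)
print('left/right line y in tool',L[[0,-1],:2]*1000,Rr[[0,-1],:2]*1000)
f=[np.where(k[205:240,c])[0].mean()+205 for c in(290,320,350)]
print('front line tool xy',[(R.T@(ray(m,(c,r),z)-T)*1000)[:2].round(1) for c,r in zip((290,320,350),f)])
d=np.array([*(p[0]/1000),0])-T;print('shift tool',(R.T@d*1000).round(1),'tool yaw',np.degrees(np.arctan2(-R[1,0],-R[0,0])))
E
```

```text
pile (array([ 504.3, -150.1]), array([74.7, 40.2]), 11.69)
left/right line y in tool [[ 32.36844143 -18.97450881]
 [  7.52256276 -18.84975747]] [[32.3308152  19.03411257]
 [ 7.48449015 19.07331513]]
front line tool xy [array([ 36.7, -12.7]), array([36.7, -0.1]), array([36.7, 12.6])]
shift tool [ 88.1  -2.2 299.3] tool yaw 11.74589337538384
```

>>> jog_arm([
  [[0.0443,-0.0011,0,0],[0.0443,-0.0011,0,0],[0,0,0.05,0],[0,0,0.05,0],[0,0,0.05,0],[0,0,0.03,0],[0,0,0.015,0],[0,0,0.008,0],[0,0,0,0],[0,0,0,0],[0,0,0,0]],
])

```text
time_s: 6.75
tcp_pos: [0.5042, -0.151, 0.0972]
ee_rot: [[-0.979, -0.203, 0.002], [-0.203, 0.979, -0.0], [-0.002, -0.0, -1.0]]
wrist_force: [-0.2, -0.2, -1.3]
gripper_width: 0.571
gripper_force: 30.0
```

>>> jog_arm([
  [[0.0003,0.0008,0.002,0],[0,0,0.002,0],[0,0,0,0],[0,0,0,0],[0,0,0,0]],
])

```text
time_s: 7.38
tcp_pos: [0.5033, -0.1502, 0.0922]
ee_rot: [[-0.979, -0.203, 0.0], [-0.203, 0.979, 0.0], [-0.0, 0.0, -1.0]]
wrist_force: [-0.3, 0.5, -0.5]
gripper_width: 0.566
gripper_force: 30.0
```

>>> jog_arm([
  [[0,0,0,0],[0,0,0,0],[0,0,0,0],[0,0,-0.02,0],[0,0,-0.05,0],[0,0,-0.05,0],[0,0,-0.05,0],[0,0,-0.05,0],[-0.035,0.0461,0,0],[-0.035,0.0461,0,0],[-0.035,0.0461,0,0],[-0.035,0.0461,0,0],[-0.035,0.0461,0,0],[-0.035,0.0461,0,0],[-0.035,0.0461,0,0],[0,0,0,0],[0,0,0,0]],
], claw=0.8)

```text
time_s: 9.5
tcp_pos: [0.6773, 0.2155, 0.3116]
ee_rot: [[-0.979, -0.204, -0.001], [-0.204, 0.979, -0.001], [0.001, -0.001, -1.0]]
wrist_force: [-0.3, -0.4, -0.5]
gripper_width: 0.804
gripper_force: 0.0
```

```bash
python3 look.py w3; python3 - <<'E'
from tag import *
print(blue('w3',(260,30,375,205),.137))
E
```

```text
9.5 [0.6773 0.2155 0.3116] x axis [-0.979 -0.204  0.001] z [-1.2e-03 -8.0e-04 -1.0e+00] [  30.6   30.1   16.3    0.   -76.2 -108.9] [-0.3 -0.4 -0.5] 0.8037167399182138 0.0
(array([600.5, 199.7]), array([76. , 40.2]), 3.81)
```

View pics/w3.png

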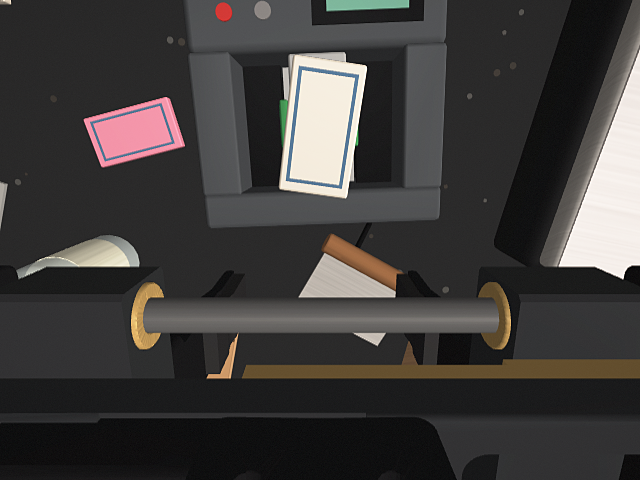

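The lower tag is clear now, at ≈(323,125), with green catches at (284,120) and (357,130). I grip it with the tips above the catches.

>>> jog_arm([
  [[0.0392,0.0001,0.02,0],[0.0392,0.0001,0.02,0],[0,0,0.02,0.14],[0,0,0.025,0],[0,0,0.018,0],[0,0,0.008,0],[0,0,0,0],[0,0,0,0],[0,0,0,0]],
])

```text
time_s: 10.68
tcp_pos: [0.6011, 0.1999, 0.2022]
ee_rot: [[-0.998, -0.065, 0.001], [-0.065, 0.998, 0.001], [-0.002, 0.001, -1.0]]
wrist_force: [-0.4, -0.2, 0.3]
gripper_width: 0.801
gripper_force: 0.0
```

>>> jog_arm([
  [[0,0,0.003,0],[0,0,0,0],[0,0,0,0]],
])

```text
time_s: 11.05
tcp_pos: [0.6007, 0.1999, 0.1982]
ee_rot: [[-0.998, -0.065, -0.0], [-0.065, 0.998, -0.0], [0.0, -0.0, -1.0]]
wrist_force: [-0.3, -0.7, -0.5]
gripper_width: 0.797
gripper_force: 0.0
```

>>> jog_arm([
  [[0,0,0,0],[0,0,0,0],[0,0,0,0],[0,0,0,0]],
], claw=0.45)

```text
time_s: 11.55
tcp_pos: [0.6007, 0.1998, 0.1983]
ee_rot: [[-0.998, -0.065, -0.0], [-0.065, 0.998, 0.0], [-0.0, 0.0, -1.0]]
wrist_force: [-0.1, 0.5, -0.3]
gripper_width: 0.568
gripper_force: 30.0
```

>>> jog_arm([
  [[0,0,-0.02,0],[0,0,-0.04,0],[0,0,-0.04,0],[0.0054,-0.055,0,0],[0.0054,-0.055,0,0],[0.0054,-0.055,0,0],[0.0054,-0.055,0,0],[0.0054,-0.055,0,0],[0.0054,-0.055,0,0],[0,0,0,-0.138],[0,0,0,0],[0,0,0,0],[0,0,0,0]],
])

```text
time_s: 13.18
tcp_pos: [0.5899, -0.1308, 0.2982]
ee_rot: [[-0.979, -0.202, -0.0], [-0.202, 0.979, 0.0], [0.0, 0.0, -1.0]]
wrist_force: [-1.4, -0.4, -0.6]
gripper_width: 0.572
gripper_force: 30.0
```

```bash
python3 look.py w4; python3 - <<'E'
from tag import *
w=cv2.imread('pics/w4.png').astype(int);m=dict(np.load('w4.npz'));s=sense()
p=blue('w4',(285,60,355,175),.03);print('pile',p, white('w4',(270,50,370,190),.03))
k=(((w[:,:,0]-w[:,:,2])>35)&(w[:,:,0]>80))
R=s['ee_rot'];T=s['tcp_pos'];z=T[2]-.0613
for r in (230,250,290):
    i=np.where(k[r,265:380])[0]+265
    print([(R.T@(ray(m,(i[q].mean(),r),z)-T)*1000)[:2].round(1) for q in(i<320,i>320)])
print('front',[(R.T@(ray(m,(c,np.where(k[203:245,c])[0].mean()+203),z)-T)*1000)[:2].round(1) for c in (295,320,345)])
d=np.array([*(p[0]/1000),0])-T;print('shift tool',(R.T@d*1000).round(1),'tool yaw',np.degrees(np.arctan2(-R[1,0],-R[0,0])))
save('w4c.png',w[40:300,180:460].astype(np.uint8)[:,:,::-1],None,2)
E
```

```text
13.175 [ 0.5899 -0.1308  0.2982] x axis [-0.979 -0.202  0.   ] z [-1.e-04  1.e-04 -1.e+00] [  2.8  19.8  -2.1  -0.  -68.1 -81.2] [-1.4 -0.4 -0.6] 0.5718616942228081 29.998608827590942
pile (array([ 503.2, -150.1]), array([75. , 40.1]), 11.6) (array([ 503. , -149.6]), array([88.3, 48.6]), 11.75)
[array([ 32.6, -18.9]), array([32.6, 19.1])]
[array([ 23.8, -18.9]), array([23.8, 18.9])]
[array([  5.6, -18.8]), array([ 5.5, 19. ])]
front [array([ 37.3, -10.6]), array([37.3, -0.1]), array([37.3, 10.4])]
shift tool [ 88.8  -1.4 298.2] tool yaw 11.640818689707741
```

View pics/w4c.png

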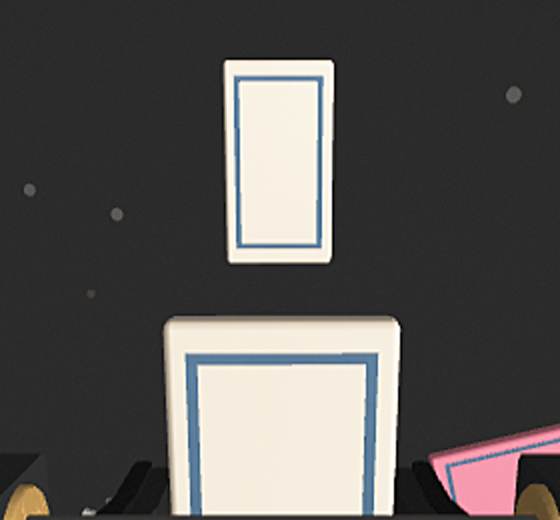

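The new tag sits square on the pile, at ≈(318,121) in the full picture. I place the second tag.

>>> jog_arm([
  [[0.0442,-0.0007,0,0],[0.0442,-0.0007,0,0],[0,0,0.05,0],[0,0,0.05,0],[0,0,0.05,0],[0,0,0.03,0],[0,0,0.0125,0],[0,0,0,0],[0,0,0,0],[0,0,0,0],[0,0,0,0]],
])

```text
time_s: 14.6
tcp_pos: [0.5038, -0.1508, 0.1066]
ee_rot: [[-0.98, -0.201, 0.002], [-0.201, 0.98, -0.0], [-0.002, -0.0, -1.0]]
wrist_force: [-0.0, 0.2, -0.8]
gripper_width: 0.569
gripper_force: 30.0
```

>>> jog_arm([
  [[0,0.0006,0.002,0],[0,0,0.002,0],[0,0,0,0],[0,0,0,0],[0,0,0,0]],
])

```text
time_s: 15.22
tcp_pos: [0.5034, -0.1502, 0.1018]
ee_rot: [[-0.979, -0.201, 0.0], [-0.201, 0.979, -0.0], [-0.0, -0.0, -1.0]]
wrist_force: [-0.2, -0.9, -1.1]
gripper_width: 0.567
gripper_force: 30.0
```

>>> jog_arm([
  [[0,0,0,0],[0,0,0,0],[0,0,0,0],[0,0,-0.02,0],[0,0,-0.05,0],[0,0,-0.05,0],[0,0,-0.05,0],[0,0,-0.04,0],[-0.045,0,0,0],[-0.045,0,0,0],[0,0,0,0],[0,0,0,0]],
], claw=0.8)

```text
time_s: 16.73
tcp_pos: [0.591, -0.132, 0.3112]
ee_rot: [[-0.979, -0.201, -0.001], [-0.201, 0.98, 0.0], [0.001, 0.0, -1.0]]
wrist_force: [-0.4, 0.8, 0.6]
gripper_width: 0.8
gripper_force: 0.0
```

```bash
python3 look.py w5; python3 - <<'E'
from tag import *
print(blue('w5',(280,50,360,190),.04), white('w5',(270,30,370,210),.04))
E
```

```text
16.725 [ 0.591  -0.132   0.3112] x axis [-0.979 -0.201  0.001] z [-1.5e-03  1.0e-04 -1.0e+00] [  2.7  19.5  -0.6  -0.  -70.  -81.1] [-0.4  0.8  0.6] 0.8003621887760406 0.0
(array([ 503., -150.]), array([74.7, 40.2]), 11.58) (array([ 502.9, -149.8]), array([88. , 48.9]), 11.58)
```

>>> jog_arm([
  [[-0.026,0.0538,0,0],[-0.026,0.0538,0,0],[-0.026,0.0538,0,0],[-0.026,0.0538,0,0],[-0.026,0.0538,0,0],[-0.026,0.0538,0,0],[0,0,0,0],[0,0,0,0],[0,0,0,0]],
])

```text
time_s: 17.9
tcp_pos: [0.679, 0.2139, 0.3126]
ee_rot: [[-0.98, -0.2, 0.001], [-0.2, 0.98, 0.0], [-0.001, 0.0, -1.0]]
wrist_force: [0.0, -0.3, -0.7]
gripper_width: 0.798
gripper_force: 0.0
```

```bash
python3 look.py w6; python3 - <<'E'
from h import *
w=cv2.imread('pics/w6.png');a=cv2.imread('pics/w5.png')
save('w6c.png',np.hstack([cv2.resize(w[20:240,180:460],(500,393)),a[20:413,240:400][:393]])[:,:,::-1])
E
```

```text
17.9 [0.679  0.2139 0.3126] x axis [-0.98  -0.2   -0.001] z [ 5.e-04  1.e-04 -1.e+00] [  30.5   30.2   16.5    0.   -76.3 -108.9] [ 0.  -0.3 -0.7] 0.7982408629566841 0.0
```

View pics/w6c.png

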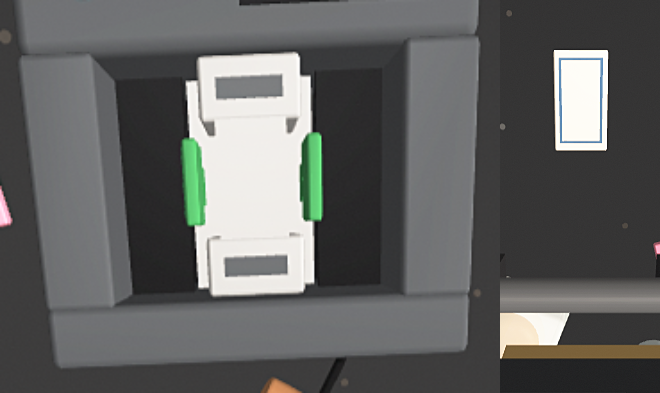

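The cassette is free: white head with green pads at crop ≈(193,182) and (312,176), full picture ≈(288,122) and (355,119). The pile is square.

```bash
python3 - <<'E'
from tag import *
w=cv2.imread('pics/w6.png').astype(int);m=dict(np.load('w6.npz'));s=sense();R=s['ee_rot'];T=s['tcp_pos']
k=((w[:,:,1]-w[:,:,2]>50)&(w[:,:,1]-w[:,:,0]>30));k[:70]=0;k[170:]=0
n,l,st,c=cv2.connectedComponentsWithStats(k.astype(np.uint8))
for i in range(1,n):
    if st[i,4]>50:
        x,y,ww,h,_=st[i]; print(st[i])
        pts=cv2.findNonZero((l==i).astype(np.uint8))[:,0]
        P=np.array([ray(m,p,.124) for p in pts.astype(float)])
        rr=rect(P[:,:2]*1000);print(rr)
        q=(P-T)@R*1000;print('tool ext x',q[:,0].min().round(1),q[:,0].max().round(1),'y',q[:,1].min().round(1),q[:,1].max().round(1))
# printer yaw from front/rear edges
g=[ray(m,p,.125) for p in [(180+52/1.786,20+365/1.786),(180+466/1.786,20+350/1.786)]]
d=g[1]-g[0];print('rear edge yaw',np.degrees(np.arctan2(d[1],d[0]))-90,g)
print('tool yaw',np.degrees(np.arctan2(-R[1,0],-R[0,0])))
E
```

```text
[352  94   9  50 391]
(array([589.9, 221.9]), array([33.7,  5.8]), 12.97)
tool ext x 69.2 102.7 y 22.5 28.9
[281  97  15  50 535]
(array([601.5, 174.5]), array([33.7,  8.8]), 13.79)
tool ext x 67.1 100.8 y -27.9 -18.3
rear edge yaw 13.599691222320118 [array([0.68756759, 0.12857633, 0.125     ]), array([0.64587886, 0.30090098, 0.125     ])]
tool yaw 11.518417622433597
```

>>> jog_arm([
  [[0.0426,0.0003,0,0],[0.0426,0.0003,0,0],[0,0,0.03,-0.033],[0,0,0.04,0],[0,0,0.02,0],[0,0,0,0],[0,0,0,0],[0,0,0,0]],
])

```text
time_s: 18.95
tcp_pos: [0.5963, 0.199, 0.2234]
ee_rot: [[-0.972, -0.233, 0.003], [-0.233, 0.972, 0.001], [-0.003, 0.001, -1.0]]
wrist_force: [-0.5, -0.8, 0.3]
gripper_width: 0.801
gripper_force: 0.0
```

>>> jog_arm([
  [[0.0008,-0.001,0,0],[0,0,0,0],[0,0,0.03,0],[0,0,0.02,0],[0,0,0.011,0],[0,0,0,0],[0,0,0,0],[0,0,0,0],[0,0,0,0]],
])

```text
time_s: 20.08
tcp_pos: [0.5954, 0.1979, 0.1614]
ee_rot: [[-0.972, -0.234, 0.001], [-0.234, 0.972, 0.001], [-0.001, 0.0, -1.0]]
wrist_force: [0.6, -0.2, 0.9]
gripper_width: 0.801
gripper_force: 0.0
```

>>> jog_arm([
  [[0,0,0,0],[0,0,0,0],[0,0,0,0],[0,0,0,0],[0,0,0,0],[0,0,0,0]],
], claw=0)

```text
time_s: 20.82
tcp_pos: [0.5953, 0.1976, 0.1613]
ee_rot: [[-0.972, -0.234, 0.0], [-0.234, 0.972, -0.0], [-0.0, -0.0, -1.0]]
wrist_force: [-0.9, -2.7, 4.4]
gripper_width: 0.45
gripper_force: 30.0
```

>>> jog_arm([
  [[0,0,-0.003,0],[0,0,-0.003,0],[0,0,-0.004,0],[0,0,0,0]],
])

```text
time_s: 21.32
tcp_pos: [0.5953, 0.198, 0.1709]
ee_rot: [[-0.972, -0.234, 0.0], [-0.234, 0.972, 0.0], [-0.0, 0.0, -1.0]]
wrist_force: [0.6, -0.1, -3.1]
gripper_width: 0.449
gripper_force: 30.0
```

```bash
python3 look.py w7; python3 - <<'E'
from h import *
b=capture('side');w=cv2.imread('pics/w7.png')[:,:,::-1]
save('w7c.png',np.hstack([cv2.resize(b[190:340,240:390],(400,400),interpolation=cv2.INTER_CUBIC),cv2.resize(w[160:400,160:480],(400,300))[:,:] if 0 else cv2.resize(w[120:400,180:460],(400,400))]))
E
```

```text
21.325 [0.5953 0.198  0.1709] x axis [-0.972 -0.234 -0.   ] z [ 4.e-04  3.e-04 -1.e+00] [  33.2   28.2   -8.2   -0.   -53.5 -109.6] [ 0.6 -0.1 -3.1] 0.44899181009219785 29.999219026431092
```

View pics/w7c.png

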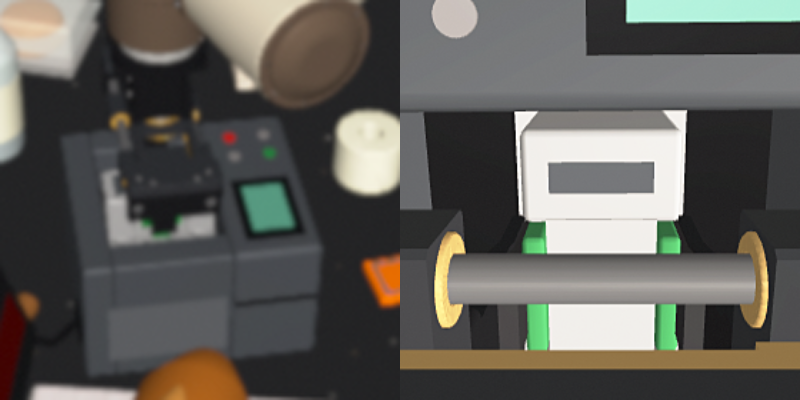

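The cassette rises with its catches pinched and a wrist load of about 3 N, its weight. I keep lifting straight up.

>>> jog_arm([
  [[0,0,-0.008,0],[0,0,-0.01,0],[0,0,-0.01,0],[0,0,-0.01,0],[0,0,-0.01,0],[0,0,-0.01,0],[0,0,-0.01,0],[0,0,-0.01,0],[0,0,-0.01,0],[0,0,-0.01,0],[0,0,-0.01,0],[0,0,-0.01,0],[0,0,-0.01,0],[0,0,-0.01,0],[0,0,-0.01,0],[0,0,-0.005,0],[0,0,0,0],[0,0,0,0]],
])

```text
time_s: 23.68
tcp_pos: [0.5949, 0.1978, 0.3232]
ee_rot: [[-0.972, -0.234, -0.001], [-0.234, 0.972, -0.0], [0.001, -0.0, -1.0]]
wrist_force: [-0.2, -0.5, -4.3]
gripper_width: 0.45
gripper_force: 30.0
```

```bash
python3 look.py w8; python3 - <<'E'
from h import *
a=capture('scene');b=capture('side')
save('w8c.png',np.hstack([cv2.resize(a[150:330,250:430],(400,400)),cv2.resize(b[110:340,190:420],(400,400))]))
E
```

```text
23.675 [0.5949 0.1978 0.3232] x axis [-0.972 -0.234  0.001] z [-1.e-03 -3.e-04 -1.e+00] [  33.1   21.2    3.7   -0.   -72.5 -109.6] [-0.2 -0.5 -4.3] 0.44976468864908054 29.999298281186384
```

View pics/w8c.png

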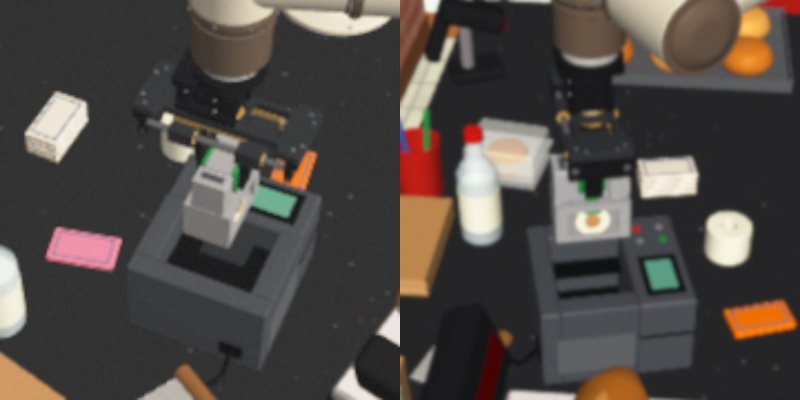

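The cassette hangs upright above the empty bay (scene crop ≈(220,195)), lifted 162 mm. The pile of four is square, and the bystanders are where they were. Handing in.

```bash
python3 -c "
from station import *
print(finish_job())"
```

```text
the job is handed in; nothing more can be done
None
```

Job handed in at about 24 s: both tags are squared on the pile and released, and the cassette is held upright by its pinched catches, with its underside about 64 mm above the printer's top.

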